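Home the coarse-approach drive by feel, then crank exactly three turns

ROBOT

A 6-joint arm with a two-finger parallel gripper is mounted at the origin on a cart in front of the work surface, level with it; the furniture and walls round the work are solid. World frame = base frame: x ahead of the robot, y to its left, z up, the work surface at z = 0. Lengths are in mm, angles in rad, forces in N, time in s.
With the tool pointing down it reaches from about 400 to 925 mm from the base axis. Payload 12.5 kg.
Tool frame: the origin (TCP) lies midway between the tips of the shut fingers; the grasp point (between the pads) lies env.grasp_offset behind it (env.grasp_offset is the distance from the TCP to the grasp point, in mm); x points along the fingers, y is the direction in which the jaws open and shut, and the axes are right-handed (so a half turn about x gives the same grasp; the last joint's range is limited). The gripper opens to 95 mm and grips with 3 to 60 N. Pads are 20 mm wide; open, the fingers measure 119 mm over their backs; the gripper's body (75 mm by 180 mm) begins 59 mm behind the grasp point.
Start: joints at [1.229, 0.491, 1.559, -0, 1.092, -0.106], TCP at [145.996, 607.73, 185.661] pointing down, gripper open.
Joint ranges: [-3.1, 3.1], [-0.84, 2.19], [0.05, 2.79], [-1.13, 4.28], [0.06, 2.93], [-2.69, 2.69]. Speed limits (rad/s): [2.22, 2.22, 2.79, 3.14, 3.14, 3.14].

INTERFACE

Orientations are given as [roll, pitch, yaw] about the fixed x, y, z axes, in that order (R = Rz(yaw) Ry(pitch) Rx(roll)).
In Python, from cell import env gives the robot as it stands.
- The arm moves only by the tool apply_moves, never from a script. Its arguments are lists of equal length, an entry for each row: "offset": the shift along the world's x, y, z in units of 25 mm (1.0 is 25 mm), a list of three; "yaw": the turn about the world's z in units of 6 degrees (1.0 is 6 degrees); "jaw": the closure, from -1 (fully open) to 1 (shut), so that 0 is half open. A call has 1 to 20 rows; each row is the pose to reach, as a shift and turn from the pose measured when the call began; what a row does not reach only later rows make up. A row lasts 1/8 s, in which the tool goes at most 62.5 mm and 10.7 degrees, less where a joint would pass 70% of its speed; a pose out of reach is approached as far as the arm can. A call with a gripper value outside its range is refused whole. The fingers move at their own pace and stop on an object; the grip force is fixed at half the most. Time passes only in rows, so rows that repeat a pose let the fingers close. It gives the time, the measured TCP pose, the force and the opening at its end, in the units of the state.
- env.state(): the state, without advancing time (a new reading comes with each control period).
- env.read_camera(name): name is "side" or "top"; returns a dict with "frame" (420x560x3 uint8, red, green, blue), "fx", "fy", "cx", "cy" (pixels), "xyz" and "rotation" of the camera in the world. Camera axes: x right, y down, z forward; pixel columns grow to the right and rows downward; lengths in mm; the calibration is good to about 2 mm. A picture is of the moment at which its call begins. There is no depth.
- env.job_done(): hands the job in, once; it reports no verdict.
The state is a dict: "t": time; "joints": joint angles; "qvel": joint speeds; "tau": joint torques, N m; "eef_pos": TCP position; "tcp_rot": TCP orientation; "ft_force": force on the tool from outside, world axes, zero at the start; "moment": the same for the moment, N m; "opening": opening from 0.0 (shut) to 1.0 (fully open).
Only numpy, scipy, OpenCV 4.12 (cv2) and the standard library are available. Lean on these libraries where they do the work, as an engineer would, in place of code of your own. Each camera call takes 0.05 s, during which the arm holds its last target.

TASK

Set the specimen table of the hand-cranked approach drive: wind its crank gently back (counter-clockwise from above) until you feel it come up against its stop, without forcing it, then crank exactly three full turns clockwise from the stop, not running past, and let go of the crank there. No dial counts the turns. Leave the other things on the bench alone.

Things in the scene. Friction and masses are not known exactly. Their poses are not given: they have to be found in the camera images.
- drive: hand-cranked drive, fixed to the bench: aluminium base plate 130 x 290 mm, grey gearbox 88 x 88 mm with its top 68 mm over the bench, an upright-axis crank on it. Origin on the crank axis at bench level, z up; -y points from the gearbox along the guide rods (blue specimen table, then black probe nose) to the end block, 92 mm high, at y = -215 mm.
- crank_grip (a point): centre (half-way up) of the black upright grip at the end of the crank arm: 21 mm in diameter, 50 mm tall, from 104 to 154 mm above the bench, so this point is 128.5 mm above it. The grip revolves freely on its own upright pin, so it can be pinched from above and led round the 50 mm circle without turning the hand.
- crank: steel crank arm; origin on its upright axis 81 mm above the bench, x along the arm to the grip (throw 50 mm, 16 mm wide, 22 mm at its end, top of the end 98 mm above the bench). A spring joins it to the hub (overload coupling): it springs 0.008 rad out of line with the hub per N pushed along the circle at the grip. More than 0.18 rad, about 22 N, is forcing it.
- hub: round dark hub disc (48 mm across) under the crank arm, origin on the crank's upright axis 75 mm above the bench, x along the unloaded arm (a white index line on its rim lies opposite, at -x). Friction holds it: 4 to 5 N at the grip turns it either way. Wound back counter-clockwise (from above) it meets a rigid hidden stop, 0.6 to 2.2 rad from where it stands at first; it may lie anywhere on the circle.
- specimen_table (a point): middle of the top of the blue specimen table (100 x 50 mm), 55 mm above the bench. It creeps only 0.5 mm along the drive's -y per full clockwise turn, too little to count by: y = -105 mm in the drive's frame with the crank on its stop, -106.5 mm after three turns.
- cell: bystander: a dark blue and cream block battery, 18 x 27 x 48 mm, standing loose behind the drive, to the right of the tall black computer tower (fixed; its front about 0.58 m ahead of the robot base, straight ahead), which the arm has to clear on its way from the left; origin at the centre of its underside
- vial: bystander: a specimen vial with a red cap, 21 mm in diameter, 52 mm tall, standing loose behind the drive; origin at the centre of its underside

How it is judged:
By the outcome, as a careful person would: the job done as asked, in the order asked, and still so for the second after the job is handed in, with the robot touching nothing.
It also fails if it takes over 72 s, if anything falls off the work surface, if the arm or the gripper's body presses on something with over 40 N, if the wrist force passes 120 N, or if a joint passes its speed limit or range.

## Working session

There is one attempt and no reset: what is moved stays moved. The work goes in short steps, Python scripts to look and compute and a tool call to move; the robot and the scene stay as the last step left them, time stands still between calls to the robot, and variables do not carry over. Pictures are saved under pics/ and viewed, and the job is handed in when it is done.

Besides the shell and the picture viewer there is one more tool, called after "Request:" as a command line: name --pt "numbers of a row" for each row, then --argument value for the rest. apply_moves: Moves the arm, as the interface text tells. Its arguments: {"type":"object","properties":{"offset":{"type":"array"},"yaw":{"type":"array"},"jaw":{"type":"array"}},"required":["offset","yaw","jaw"]}

```bash
ls; mkdir -p pics
python3 - <<'E'
from cell import env
import cv2
s=env.state(); print(s, env.grasp_offset)
for n in("side","top"):
    c=env.read_camera(n); cv2.imwrite(f"pics/{n}0.png",c["frame"][:,:,::-1]); print(n,c["fx"],c["fy"],c["cx"],c["cy"],c["xyz"],c["rotation"])
E
```

```text
pics
{'t': 0.0, 'joints': array([ 1.22936466e+00,  4.91565051e-01,  1.55945952e+00,  7.69780350e-06,
        1.09171565e+00, -1.05604257e-01]), 'qvel': array([-0.00050907, -0.00015237, -0.00054432,  0.00189461,  0.0015076 ,
       -0.0001914 ]), 'tau': array([ 5.43871956e-04, -6.12640285e+01, -2.58179462e+01,  6.93102856e-02,
        4.82839916e-02, -1.59831447e-04]), 'eef_pos': array([145.91189638, 607.43495263, 185.05489545]), 'tcp_rot': array([-1.68234971,  1.56964874, -1.91818068]), 'ft_force': array([ 0.34830622,  0.26032763, -0.64748419]), 'moment': array([-0.05844097,  0.07385332,  0.02915533]), 'opening': 1.0011738239988281} 18.8
side 497.33816716155786 497.33816716155786 271.4012231876049 205.40685703182743 [158.91005665 340.01385771 435.34617366] [-1.9489148   0.00607132 -2.58849589]
top 379.5783890065642 379.5783890065642 280.637242326403 212.4710012097874 [ 448.76922722 -355.0695765   936.63949194] [-2.96820584e+00 -2.55820358e-03 -1.56750810e+00]
```

View pics/side0.png

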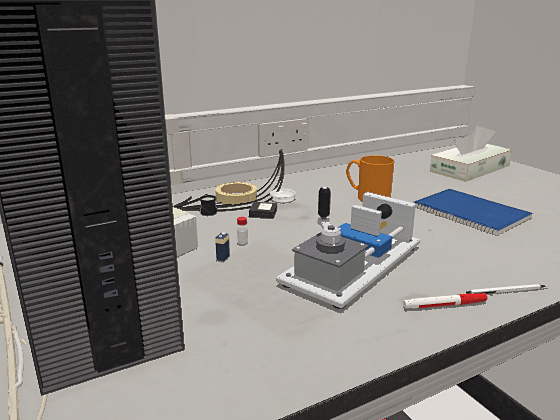

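View pics/top0.png

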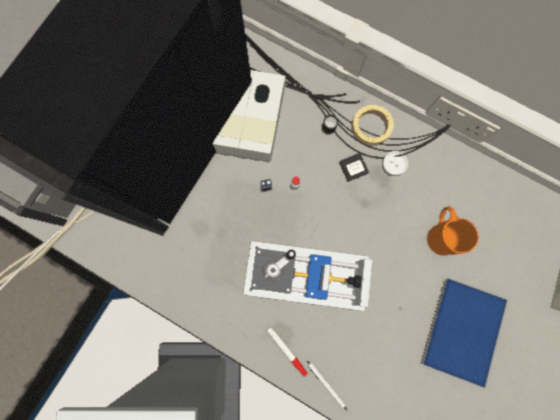

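```bash
cat > h.py <<'E'
import numpy as np, cv2
from scipy.spatial.transform import Rotation as R
def cam(env,n):
    c=env.read_camera(n); return c
def rot(c): return R.from_euler('xyz',c["rotation"]).as_matrix()
def proj(c,p):
    q=rot(c).T@(np.array(p,float)-c["xyz"]); return np.array([c["fx"]*q[0]/q[2]+c["cx"],c["fy"]*q[1]/q[2]+c["cy"]])
def ray(c,u,v):
    return rot(c)@np.array([(u-c["cx"])/c["fx"],(v-c["cy"])/c["fy"],1])
def atz(c,u,v,z):
    d=ray(c,u,v); return np.array(c["xyz"])+d*(z-c["xyz"][2])/d[2]
def crop(c,x0,y0,w,h,k,name):
    im=c["frame"][y0:y0+h,x0:x0+w,::-1]; cv2.imwrite("pics/"+name,cv2.resize(im,None,fx=k,fy=k,interpolation=cv2.INTER_CUBIC))
E
python3 - <<'E'
from cell import env
from h import *
c=cam(env,"top"); crop(c,235,230,145,85,5,"topc.png")
for u,v in((250,243),(371,257),(369,308),(246,296)): print(atz(c,u,v,8))
s=cam(env,"side"); crop(s,270,170,160,140,5,"sidec.png")
E
```

```text
[ 535.24814141 -282.13748114    8.        ]
[ 502.15783357 -577.32494514    8.        ]
[ 381.36464669 -567.99597899    8.        ]
[ 408.35486899 -274.75873899    8.        ]
```

View pics/topc.png

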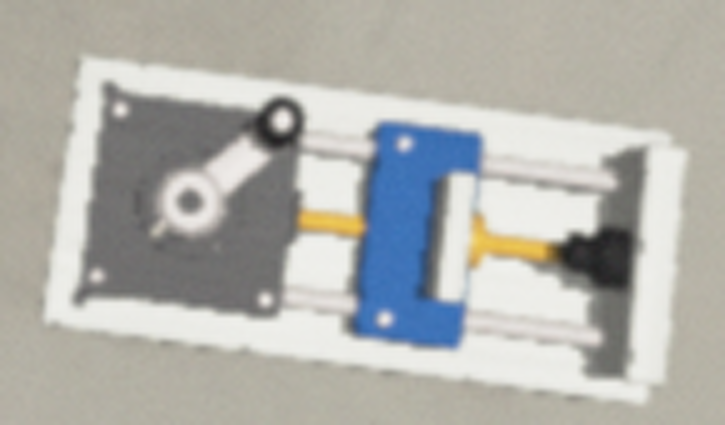

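View pics/sidec.png

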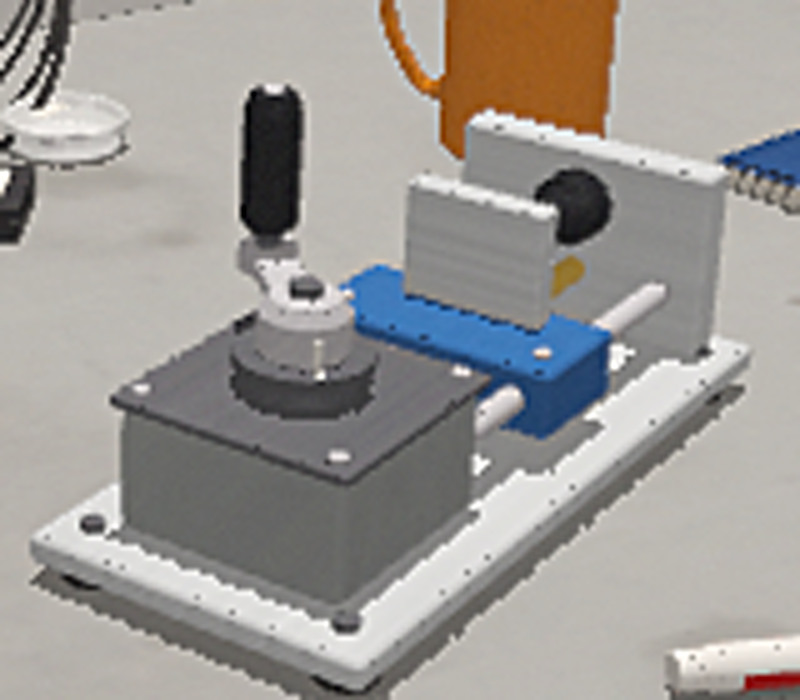

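```bash
cat >> h.py <<'E'
def tri(obs):
    A=np.zeros((3,3));b=np.zeros(3)
    for c,u,v in obs:
        d=ray(c,u,v);d/=np.linalg.norm(d);P=np.eye(3)-np.outer(d,d);A+=P;b+=P@c["xyz"]
    return np.linalg.solve(A,b)
E
python3 - <<'E'
from cell import env
from h import *
t=cam(env,"top"); s=cam(env,"side")
T=lambda x,y:(t,235+(x+.5)/5-.5,230+(y+.5)/5-.5)
S=lambda x,y:(s,270+(x+.5)/5-.5,170+(y+.5)/5-.5)
print("grip",tri([T(281,121),S(272,91)]), atz(*T(281,121),154))
print("boss",tri([T(190,202),S(305,285)]), [atz(*T(190,202),z) for z in(98,104)])
# gearbox top corners z=68
for a in((108,92),(300,110),(280,316),(82,298)): print(atz(*T(*a),68))
for a in((110,402),(495,385),(345,480),): print('s',atz(*S(*a),68))
# end block top
for a in((648,148),(687,150),(662,383),(630,380)): print('e',atz(*T(*a),92))
E
```

```text
grip [ 499.84822915 -377.79158751  152.96783165] [ 499.73827466 -377.78093339  154.        ]
boss [ 467.72334704 -339.75142822  103.4030625 ] [array([ 467.98548575, -339.59095269,   98.        ]), array([ 467.84800409, -339.70169365,  104.        ])]
[ 518.27135168 -301.2132223    68.        ]
[ 510.37107217 -388.95647559   68.        ]
[ 418.29137084 -379.71258974   68.        ]
[ 425.91340895 -290.8783194    68.        ]
s [ 514.78871542 -294.91035613   68.        ]
s [ 411.9738484  -371.16376864   68.        ]
s [ 427.1213864 -286.0184977   68.       ]
e [ 492.43381516 -541.98274188   92.        ]
e [ 491.61327956 -559.21821378   92.        ]
e [ 391.24092623 -544.53983482   92.        ]
e [ 392.46323892 -530.70780984   92.        ]
```

Run:
```python
from cell import env
from h import *
t=cam(env,"top"); s=cam(env,"side")
print(R.from_euler('xyz',env.state()['tcp_rot']).as_matrix().round(3))
for u,v in((45,410),(184,348)): print('side z0',atz(s,u,v,0))
for u,v in((25,213),(163,229),(204,163)): print('top z0',atz(t,u,v,0))
for z in(300,400,450): print(z,[atz(t,u,v,z)[:2].round() for u,v in((74,188),(163,229),(250,95))])
```

```text
[[-0.     0.234  0.972]
 [-0.     0.972 -0.234]
 [-1.    -0.    -0.   ]]
side z0 [623.88256086  95.77990492   0.        ]
side z0 [560.55384345 -76.00681062   0.        ]
top z0 [609.09422222 282.20234775   0.        ]
top z0 [570.04685712 -64.82966472   0.        ]
top z0 [ 740.77935296 -160.13663626    0.        ]
300 [array([602.,  -1.]), array([ 531., -158.]), array([ 775., -300.])]
400 [array([578., -56.]), array([ 518., -189.]), array([ 724., -309.])]
450 [array([566., -84.]), array([ 512., -204.]), array([ 698., -313.])]
```

Request:
apply_moves --pt "-0.5 -2 0" --pt "-1 -4 0" --pt "-1 -6 0" --pt "0 -7.4 0" --pt "1.8 -8 0" --pt "3.6 -8.8 0" --pt "5.3 -9.9 0" --pt "6.9 -11.2 0" --pt "8.2 -12.7 0" --pt "9.3 -14.4 0" --pt "10.2 -16.2 0" --pt "10.8 -18.1 0" --pt "11 -20.1 0" --pt "11 -22.1 0" --pt "11 -24.1 0" --pt "11 -26.1 0" --pt "11 -28.1 0" --pt "11 -30.1 0" --pt "11 -32.1 0" --pt "11 -32.1 0" --yaw '[0,0,0,-0.5,-1,-1.5,-2,-2.5,-3,-3.5,-4,-4.5,-5,-5.5,-6,-6,-6,-6,-6,-6]' --jaw '[-1,-1,-1,-1,-1,-1,-1,-1,-1,-1,-1,-1,-1,-1,-1,-1,-1,-1,-1,-1]'

```text
t: 2.9
eef_pos: [420.9, -197.5, 185.5]
tcp_rot: [-0.245, 1.57, -1.113]
ft_force: [0.1, 0.7, -0.7]
opening: 1.001
```

Request:
apply_moves --pt "0.8 -1.8 0" --pt "1.6 -3.6 0" --pt "2.4 -5.4 0" --pt "3.16 -7.21 0" --pt "3.16 -7.21 0" --pt "3.16 -7.21 -1" --pt "3.16 -7.21 -2" --pt "3.16 -7.21 -2.9" --pt "3.16 -7.21 -2.9" --pt "3.16 -7.21 -2.9" --yaw '[0,0,0,0,0,0,0,0,0,0]' --jaw '[-1,-1,-1,-1,-1,-0.5,0,0,0,0]'

```text
t: 4.15
eef_pos: [500.4, -377.2, 114.0]
tcp_rot: [0.019, 1.569, -0.848]
ft_force: [-0.3, -0.4, 0.6]
opening: 0.538
```

Run:
```python
from cell import env
from h import *
s=cam(env,"side"); t=cam(env,"top")
import cv2
crop(s,230,100,200,200,3,"s1.png"); crop(t,205,190,200,150,4,"t1.png")
st=env.state(); print(st['eef_pos'],st['ft_force'],st['joints'].round(2)); 
print(R.from_euler('xyz',st['tcp_rot']).as_matrix().round(3))
```

```text
[ 500.37107497 -377.63696852  114.17954941] [-0.2326121   0.7324733   0.53035312] [-0.75  0.57  1.63 -0.    0.94 -1.45]
[[ 0.001  0.763  0.647]
 [-0.002  0.647 -0.763]
 [-1.     0.     0.002]]
```

View pics/s1.png

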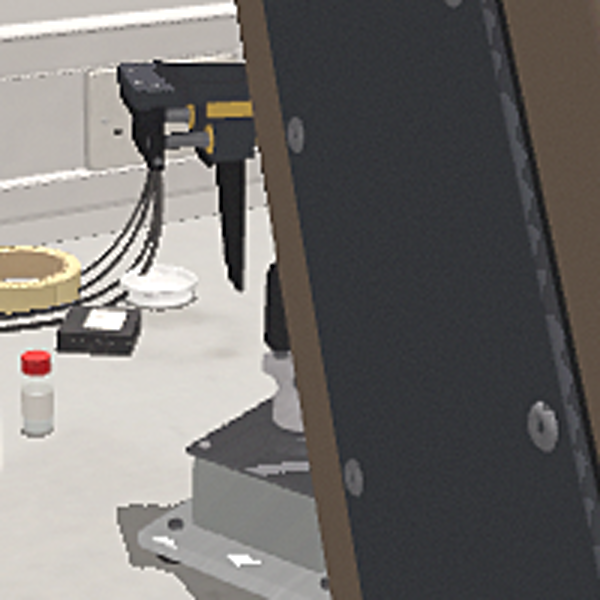

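Request:
apply_moves --pt "0 0 0" --pt "0 0 0" --pt "0 0 0" --pt "0 0 0" --pt "0 0 0" --pt "0 0 0" --yaw '[0,0,0,0,0,0]' --jaw '[1,1,1,1,1,1]'

```text
t: 5.0
eef_pos: [500.5, -377.7, 114.2]
tcp_rot: [0.08, 1.568, -0.787]
ft_force: [1.0, 0.9, 2.3]
opening: 0.197
```

```bash
cat >> h.py <<'E'
def arc(a0,a1,n,hold=0,pos=None,C=(467.8,-339.7),r=50.):
    C=np.array(C); pos=C+r*np.array([np.cos(a0),np.sin(a0)]) if pos is None else np.array(pos)[:2]
    L=[[*((C+r*np.array([np.cos(a),np.sin(a)])-pos)/25).round(2),0] for a in np.linspace(a0,a1,n+1)[1:]]
    L+= [L[-1]]*hold; print([[float(x) for x in l] for l in L])
E
python3 -c "
from h import *
arc(-.86,-.36,10,2)"
```

```text
[[0.07, 0.07, 0.0], [0.14, 0.14, 0.0], [0.21, 0.21, 0.0], [0.28, 0.29, 0.0], [0.33, 0.37, 0.0], [0.39, 0.45, 0.0], [0.44, 0.54, 0.0], [0.49, 0.63, 0.0], [0.53, 0.72, 0.0], [0.57, 0.81, 0.0], [0.57, 0.81, 0.0], [0.57, 0.81, 0.0]]
```

Request:
apply_moves --pt "0.07 0.07 0" --pt "0.14 0.14 0" --pt "0.21 0.21 0" --pt "0.28 0.29 0" --pt "0.33 0.37 0" --pt "0.39 0.45 0" --pt "0.44 0.54 0" --pt "0.49 0.63 0" --pt "0.53 0.72 0" --pt "0.57 0.81 0" --pt "0.57 0.81 0" --pt "0.57 0.81 0" --yaw '[0,0,0,0,0,0,0,0,0,0,0,0]' --jaw '[1,1,1,1,1,1,1,1,1,1,1,1]'

```text
t: 6.5
eef_pos: [514.9, -357.4, 114.3]
tcp_rot: [0.154, 1.568, -0.714]
ft_force: [1.2, -3.7, 2.5]
opening: 0.198
```

```bash
python3 -c "
from h import *
a=-.36
while a<1.4:
    b=a+.08; print(round(a,2),'->',round(b,2),((np.array([np.cos(b),np.sin(b)])-[np.cos(a),np.sin(a)])*2).round(3), 'abs',(467.8+50*np.cos(b)).round(1),(-339.7+50*np.sin(b)).round(1)); a=b"
```

```text
-0.36 -> -0.28 [0.05  0.152] abs 515.9 -353.5
-0.28 -> -0.2 [0.038 0.155] abs 516.8 -349.6
-0.2 -> -0.12 [0.025 0.158] abs 517.4 -345.7
-0.12 -> -0.04 [0.013 0.159] abs 517.8 -341.7
-0.04 -> 0.04 [0.   0.16] abs 517.8 -337.7
0.04 -> 0.12 [-0.013  0.159] abs 517.4 -333.7
0.12 -> 0.2 [-0.025  0.158] abs 516.8 -329.8
0.2 -> 0.28 [-0.038  0.155] abs 515.9 -325.9
0.28 -> 0.36 [-0.05   0.152] abs 514.6 -322.1
0.36 -> 0.44 [-0.062  0.147] abs 513.0 -318.4
0.44 -> 0.52 [-0.074  0.142] abs 511.2 -314.9
0.52 -> 0.6 [-0.085  0.136] abs 509.1 -311.5
0.6 -> 0.68 [-0.096  0.128] abs 506.7 -308.3
0.68 -> 0.76 [-0.105  0.12 ] abs 504.0 -305.3
0.76 -> 0.84 [-0.115  0.111] abs 501.2 -302.5
0.84 -> 0.92 [-0.123  0.102] abs 498.1 -299.9
0.92 -> 1.0 [-0.131  0.092] abs 494.8 -297.6
1.0 -> 1.08 [-0.138  0.081] abs 491.4 -295.6
1.08 -> 1.16 [-0.144  0.07 ] abs 487.8 -293.9
1.16 -> 1.24 [-0.149  0.058] abs 484.0 -292.4
1.24 -> 1.32 [-0.153  0.046] abs 480.2 -291.3
1.32 -> 1.4 [-0.156  0.033] abs 476.3 -290.4
```

Request:
apply_moves --pt "0.03 0.07 0" --pt "0.05 0.14 0" --pt "0.05 0.14 0" --yaw '[0,0,0]' --jaw '[1,1,1]'

```text
t: 6.88
eef_pos: [516.2, -353.8, 114.4]
tcp_rot: [0.182, 1.568, -0.686]
ft_force: [1.2, -5.7, 2.5]
opening: 0.202
```

Request:
apply_moves --pt "0.02 0.09 0" --pt "0.03 0.17 0" --pt "0.03 0.17 0" --yaw '[0,0,0]' --jaw '[1,1,1]'

```text
t: 7.25
eef_pos: [517.2, -349.5, 114.5]
tcp_rot: [0.238, 1.567, -0.63]
ft_force: [2.1, -4.8, 2.5]
opening: 0.197
```

Request:
apply_moves --pt "0.01 0.08 0" --pt "0.01 0.16 0" --pt "0.01 0.16 0" --yaw '[0,0,0]' --jaw '[1,1,1]'

```text
t: 7.62
eef_pos: [517.8, -345.5, 114.5]
tcp_rot: [0.28, 1.567, -0.588]
ft_force: [2.0, -5.4, 2.0]
opening: 0.193
```

Request:
apply_moves --pt "0 0.08 0" --pt "0 0.16 0" --pt "0 0.16 0" --yaw '[0,0,0]' --jaw '[1,1,1]'

```text
t: 8.0
eef_pos: [518.1, -341.5, 114.6]
tcp_rot: [0.344, 1.566, -0.524]
ft_force: [2.5, -4.4, 1.6]
opening: 0.203
```

Request:
apply_moves --pt "-0.01 0.08 0" --pt "-0.01 0.16 -0.01" --pt "-0.01 0.16 -0.01" --yaw '[0,0,0]' --jaw '[1,1,1]'

```text
t: 8.38
eef_pos: [518.3, -337.5, 114.5]
tcp_rot: [0.388, 1.565, -0.479]
ft_force: [3.5, -3.9, 2.5]
opening: 0.201
```

Request:
apply_moves --pt "0 0.08 0" --pt "0 0.16 0" --pt "0 0.16 0" --yaw '[0,0,0]' --jaw '[1,1,1]'

```text
t: 8.75
eef_pos: [518.3, -333.3, 114.4]
tcp_rot: [0.416, 1.565, -0.451]
ft_force: [1.2, -3.5, 1.5]
opening: 0.199
```

Request:
apply_moves --pt "-0.01 0.08 0" --pt "-0.03 0.16 0" --pt "-0.03 0.16 0" --yaw '[0,0,0]' --jaw '[1,1,1]'

```text
t: 9.12
eef_pos: [517.6, -329.0, 114.4]
tcp_rot: [0.443, 1.565, -0.424]
ft_force: [2.4, -3.3, 2.6]
opening: 0.201
```

Request:
apply_moves --pt "-0.02 0.08 0" --pt "-0.04 0.15 0" --pt "-0.04 0.15 0" --yaw '[0,0,0]' --jaw '[1,1,1]'

```text
t: 9.5
eef_pos: [516.6, -325.1, 114.4]
tcp_rot: [0.463, 1.565, -0.404]
ft_force: [3.6, -3.5, 1.2]
opening: 0.202
```

Request:
apply_moves --pt "-0.02 0.08 0" --pt "-0.04 0.15 0" --pt "-0.04 0.15 0" --yaw '[0,0,0]' --jaw '[1,1,1]'

```text
t: 9.88
eef_pos: [515.4, -321.2, 114.4]
tcp_rot: [0.478, 1.566, -0.389]
ft_force: [2.4, -4.2, 0.4]
opening: 0.2
```

Request:
apply_moves --pt "-0.03 0.07 0" --pt "-0.06 0.15 0" --pt "-0.06 0.15 0" --yaw '[0,0,0]' --jaw '[1,1,1]'

```text
t: 10.25
eef_pos: [513.8, -317.2, 114.3]
tcp_rot: [0.494, 1.566, -0.373]
ft_force: [2.4, -3.5, 0.8]
opening: 0.2
```

Request:
apply_moves --pt "-0.04 0.07 0" --pt "-0.07 0.14 0" --pt "-0.07 0.14 0" --yaw '[0,0,0]' --jaw '[1,1,1]'

```text
t: 10.62
eef_pos: [511.9, -313.5, 114.3]
tcp_rot: [0.504, 1.566, -0.363]
ft_force: [0.8, -3.2, 0.4]
opening: 0.202
```

Request:
apply_moves --pt "-0.04 0.07 0" --pt "-0.08 0.13 0" --pt "-0.08 0.13 0" --yaw '[0,0,0]' --jaw '[1,1,1]'

```text
t: 11.0
eef_pos: [509.8, -310.1, 114.3]
tcp_rot: [0.52, 1.567, -0.346]
ft_force: [1.8, -3.8, -0.4]
opening: 0.202
```

Request:
apply_moves --pt "-0.05 0.07 0" --pt "-0.09 0.13 0" --pt "-0.09 0.13 0" --yaw '[0,0,0]' --jaw '[1,1,1]'

```text
t: 11.38
eef_pos: [507.4, -306.7, 114.3]
tcp_rot: [0.531, 1.567, -0.336]
ft_force: [0.3, -4.2, 0.4]
opening: 0.193
```

Request:
apply_moves --pt "-0.05 0.06 0" --pt "-0.1 0.12 0" --pt "-0.1 0.12 0" --yaw '[0,0,0]' --jaw '[1,1,1]'

```text
t: 11.75
eef_pos: [504.7, -303.6, 114.2]
tcp_rot: [0.526, 1.567, -0.34]
ft_force: [0.7, -4.0, -0.9]
opening: 0.201
```

Request:
apply_moves --pt "-0.06 0.06 0" --pt "-0.11 0.11 0" --pt "-0.11 0.11 0" --yaw '[0,0,0]' --jaw '[1,1,1]'

```text
t: 12.12
eef_pos: [501.8, -300.8, 114.2]
tcp_rot: [0.521, 1.567, -0.346]
ft_force: [1.9, -5.4, -1.0]
opening: 0.199
```

```bash
cat > fit.py <<'E'
from h import *
from scipy.optimize import least_squares
P=np.array([[500.5,-377.7],[514.9,-357.4],[516.2,-353.8],[517.2,-349.5],[517.8,-345.5],[518.1,-341.5],[518.3,-337.5],[518.3,-333.3],[517.6,-329],[516.6,-325.1],[515.4,-321.2],[513.8,-317.2],[511.9,-313.5],[509.8,-310.1],[507.4,-306.7],[504.7,-303.6],[501.8,-300.8]])
f=least_squares(lambda c:np.hypot(*(P-c).T)-50,[467.8,-339.7]); print(f.x,f.fun.round(2))
E
python3 fit.py
```

```text
[ 468.5382419  -338.45637451] [ 0.61  0.08  0.07 -0.1  -0.24 -0.34 -0.23  0.03 -0.04 -0.12 -0.06  0.
  0.03  0.07  0.19  0.23  0.24]
```

Request:
apply_moves --pt "-0.07 0.05 0" --pt "-0.13 0.1 0" --pt "-0.13 0.1 0" --yaw '[0,0,0]' --jaw '[1,1,1]'

```text
t: 12.5
eef_pos: [498.5, -298.2, 114.2]
tcp_rot: [0.543, 1.567, -0.324]
ft_force: [1.7, -5.1, -0.8]
opening: 0.197
```

Request:
apply_moves --pt "-0.07 0.05 0" --pt "-0.14 0.09 0" --pt "-0.14 0.09 0" --yaw '[0,0,0]' --jaw '[1,1,1]'

```text
t: 12.88
eef_pos: [495.8, -296.5, 114.4]
tcp_rot: [0.448, 1.565, -0.418]
ft_force: [5.9, -7.3, -3.0]
opening: 0.198
```

Request:
apply_moves --pt "-0.05 0.03 0" --pt "-0.05 0.03 0" --pt "-0.05 0.03 0" --pt "-0.05 0.03 0" --yaw '[0,0,0]' --jaw '[1,1,1]'

```text
schema error: expected 4 entries
```

Run:
```python
from cell import env
from h import *
st=env.state(); print(st['eef_pos'],st['ft_force'],st['moment'],st['tau'].round(2))
t=cam(env,"top"); crop(t,235,220,145,95,5,"t2.png")
```

```text
[ 495.77729056 -296.48851391  114.39358452] [ 5.90637065 -7.26298191 -2.97494017] [-1.19597508 -1.03198995  0.0337582 ] [ 1.500e+00 -5.914e+01 -1.769e+01  3.300e-01  2.270e+00 -1.000e-02]
```

View pics/t2.png

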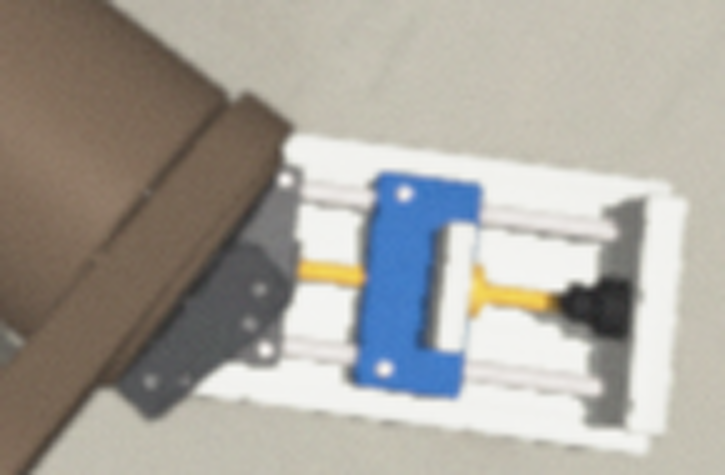

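The crank is hidden by the arm in this view, so force has to decide it. A small confirming step follows (the previous call was refused because the list lengths didn't match).

Request:
apply_moves --pt "-0.05 0.03 0" --pt "-0.05 0.03 0" --pt "-0.05 0.03 0" --yaw '[0,0,0]' --jaw '[1,1,1]'

```text
t: 13.3
eef_pos: [495.4, -296.3, 114.5]
tcp_rot: [0.409, 1.563, -0.457]
ft_force: [7.5, -7.3, -3.5]
opening: 0.201
```

```bash
python3 -c "
from h import *
arc(1.0,-1.0,18,2,pos=(495.4,-296.3),C=(468.5,-338.5))"
```

```text
[[0.18, -0.14, 0.0], [0.35, -0.28, 0.0], [0.5, -0.45, 0.0], [0.62, -0.63, 0.0], [0.73, -0.83, 0.0], [0.81, -1.03, 0.0], [0.87, -1.25, 0.0], [0.91, -1.47, 0.0], [0.92, -1.69, 0.0], [0.91, -1.91, 0.0], [0.87, -2.13, 0.0], [0.81, -2.34, 0.0], [0.73, -2.55, 0.0], [0.62, -2.74, 0.0], [0.5, -2.92, 0.0], [0.35, -3.09, 0.0], [0.18, -3.24, 0.0], [0.0, -3.37, 0.0], [0.0, -3.37, 0.0], [0.0, -3.37, 0.0]]
```

Request:
apply_moves --pt "0.18 -0.14 0" --pt "0.35 -0.28 0" --pt "0.5 -0.45 0" --pt "0.62 -0.63 0" --pt "0.73 -0.83 0" --pt "0.81 -1.03 0" --pt "0.87 -1.25 0" --pt "0.91 -1.47 0" --pt "0.92 -1.69 0" --pt "0.91 -1.91 0" --pt "0.87 -2.13 0" --pt "0.81 -2.34 0" --pt "0.73 -2.55 0" --pt "0.62 -2.74 0" --pt "0.5 -2.92 0" --pt "0.35 -3.09 0" --pt "0.18 -3.24 0" --pt "0 -3.37 0" --pt "0 -3.37 0" --pt "0 -3.37 0" --yaw '[0,0,0,0,0,0,0,0,0,0,0,0,0,0,0,0,0,0,0,0]' --jaw '[1,1,1,1,1,1,1,1,1,1,1,1,1,1,1,1,1,1,1,1]'

```text
t: 15.8
eef_pos: [495.5, -380.9, 114.6]
tcp_rot: [0.348, 1.563, -0.519]
ft_force: [3.2, 0.5, -0.6]
opening: 0.201
```

```bash
python3 -c "
from h import *
arc(-1.0,-3.6,18,1,pos=(495.5,-380.9),C=(468.5,-338.5))"
```

```text
[[-0.25, -0.12, 0.0], [-0.52, -0.23, 0.0], [-0.81, -0.29, 0.0], [-1.09, -0.3, 0.0], [-1.38, -0.28, 0.0], [-1.66, -0.22, 0.0], [-1.93, -0.11, 0.0], [-2.18, 0.03, 0.0], [-2.41, 0.2, 0.0], [-2.61, 0.41, 0.0], [-2.78, 0.65, 0.0], [-2.92, 0.9, 0.0], [-3.01, 1.17, 0.0], [-3.07, 1.46, 0.0], [-3.08, 1.75, 0.0], [-3.05, 2.03, 0.0], [-2.98, 2.31, 0.0], [-2.87, 2.58, 0.0], [-2.87, 2.58, 0.0]]
```

Request:
apply_moves --pt "-0.25 -0.12 0" --pt "-0.52 -0.23 0" --pt "-0.81 -0.29 0" --pt "-1.09 -0.3 0" --pt "-1.38 -0.28 0" --pt "-1.66 -0.22 0" --pt "-1.93 -0.11 0" --pt "-2.18 0.03 0" --pt "-2.41 0.2 0" --pt "-2.61 0.41 0" --pt "-2.78 0.65 0" --pt "-2.92 0.9 0" --pt "-3.01 1.17 0" --pt "-3.07 1.46 0" --pt "-3.08 1.75 0" --pt "-3.05 2.03 0" --pt "-2.98 2.31 0" --pt "-2.87 2.58 0" --pt "-2.87 2.58 0" --yaw '[0,0,0,0,0,0,0,0,0,0,0,0,0,0,0,0,0,0,0]' --jaw '[1,1,1,1,1,1,1,1,1,1,1,1,1,1,1,1,1,1,1]'

```text
t: 18.18
eef_pos: [423.5, -316.5, 114.4]
tcp_rot: [0.231, 1.563, -0.635]
ft_force: [3.0, -5.1, -6.1]
opening: 0.201
```

```bash
python3 -c "
from h import *
arc(-3.6,-6.2,18,1,pos=(423.5,-316.5),C=(468.8,-338.7))"
```

```text
[[0.16, 0.25, 0.0], [0.34, 0.47, 0.0], [0.56, 0.67, 0.0], [0.79, 0.83, 0.0], [1.05, 0.96, 0.0], [1.33, 1.05, 0.0], [1.61, 1.1, 0.0], [1.9, 1.11, 0.0], [2.19, 1.08, 0.0], [2.46, 1.0, 0.0], [2.73, 0.89, 0.0], [2.98, 0.74, 0.0], [3.2, 0.55, 0.0], [3.39, 0.34, 0.0], [3.55, 0.1, 0.0], [3.68, -0.16, 0.0], [3.76, -0.44, 0.0], [3.81, -0.72, 0.0], [3.81, -0.72, 0.0]]
```

Request:
apply_moves --pt "0.16 0.25 0" --pt "0.34 0.47 0" --pt "0.56 0.67 0" --pt "0.79 0.83 0" --pt "1.05 0.96 0" --pt "1.33 1.05 0" --pt "1.61 1.1 0" --pt "1.9 1.11 0" --pt "2.19 1.08 0" --pt "2.46 1.0 0" --pt "2.73 0.89 0" --pt "2.98 0.74 0" --pt "3.2 0.55 0" --pt "3.39 0.34 0" --pt "3.55 0.1 0" --pt "3.68 -0.16 0" --pt "3.76 -0.44 0" --pt "3.81 -0.72 0" --pt "3.81 -0.72 0" --yaw '[0,0,0,0,0,0,0,0,0,0,0,0,0,0,0,0,0,0,0]' --jaw '[1,1,1,1,1,1,1,1,1,1,1,1,1,1,1,1,1,1,1]'

```text
t: 20.55
eef_pos: [518.9, -335.1, 114.3]
tcp_rot: [0.23, 1.562, -0.636]
ft_force: [-0.7, 3.7, -0.5]
opening: 0.198
```

```bash
python3 -c "
from h import *
arc(-6.2,-8.8,18,1,pos=(518.9,-335.1),C=(468.8,-338.7))"
```

```text
[[-0.01, -0.27, 0.0], [-0.05, -0.55, 0.0], [-0.13, -0.83, 0.0], [-0.24, -1.09, 0.0], [-0.4, -1.34, 0.0], [-0.59, -1.56, 0.0], [-0.81, -1.74, 0.0], [-1.05, -1.9, 0.0], [-1.31, -2.02, 0.0], [-1.59, -2.1, 0.0], [-1.87, -2.14, 0.0], [-2.16, -2.14, 0.0], [-2.45, -2.09, 0.0], [-2.72, -2.01, 0.0], [-2.99, -1.89, 0.0], [-3.23, -1.73, 0.0], [-3.44, -1.54, 0.0], [-3.63, -1.31, 0.0], [-3.63, -1.31, 0.0]]
```

Request:
apply_moves --pt "-0.01 -0.27 0" --pt "-0.05 -0.55 0" --pt "-0.13 -0.83 0" --pt "-0.24 -1.09 0" --pt "-0.4 -1.34 0" --pt "-0.59 -1.56 0" --pt "-0.81 -1.74 0" --pt "-1.05 -1.9 0" --pt "-1.31 -2.02 0" --pt "-1.59 -2.1 0" --pt "-1.87 -2.14 0" --pt "-2.16 -2.14 0" --pt "-2.45 -2.09 0" --pt "-2.72 -2.01 0" --pt "-2.99 -1.89 0" --pt "-3.23 -1.73 0" --pt "-3.44 -1.54 0" --pt "-3.63 -1.31 0" --pt "-3.63 -1.31 0" --yaw '[0,0,0,0,0,0,0,0,0,0,0,0,0,0,0,0,0,0,0]' --jaw '[1,1,1,1,1,1,1,1,1,1,1,1,1,1,1,1,1,1,1]'

```text
t: 22.92
eef_pos: [427.6, -367.6, 114.4]
tcp_rot: [0.198, 1.562, -0.668]
ft_force: [3.1, -2.4, -1.6]
opening: 0.199
```

```bash
python3 -c "
from h import *
arc(-8.81,-11.4,18,1,pos=(427.6,-367.6),C=(468.8,-338.7))"
```

```text
[[-0.13, 0.25, 0.0], [-0.25, 0.51, 0.0], [-0.32, 0.79, 0.0], [-0.35, 1.08, 0.0], [-0.34, 1.36, 0.0], [-0.29, 1.65, 0.0], [-0.2, 1.92, 0.0], [-0.07, 2.18, 0.0], [0.09, 2.41, 0.0], [0.29, 2.62, 0.0], [0.51, 2.8, 0.0], [0.76, 2.95, 0.0], [1.03, 3.06, 0.0], [1.31, 3.13, 0.0], [1.59, 3.16, 0.0], [1.88, 3.14, 0.0], [2.16, 3.09, 0.0], [2.43, 2.99, 0.0], [2.43, 2.99, 0.0]]
```

Request:
apply_moves --pt "-0.13 0.25 0" --pt "-0.25 0.51 0" --pt "-0.32 0.79 0" --pt "-0.35 1.08 0" --pt "-0.34 1.36 0" --pt "-0.29 1.65 0" --pt "-0.2 1.92 0" --pt "-0.07 2.18 0" --pt "0.09 2.41 0" --pt "0.29 2.62 0" --pt "0.51 2.8 0" --pt "0.76 2.95 0" --pt "1.03 3.06 0" --pt "1.31 3.13 0" --pt "1.59 3.16 0" --pt "1.88 3.14 0" --pt "2.16 3.09 0" --pt "2.43 2.99 0" --pt "2.43 2.99 0" --yaw '[0,0,0,0,0,0,0,0,0,0,0,0,0,0,0,0,0,0,0]' --jaw '[1,1,1,1,1,1,1,1,1,1,1,1,1,1,1,1,1,1,1]'

```text
t: 25.3
eef_pos: [487.6, -291.9, 114.0]
tcp_rot: [0.148, 1.565, -0.718]
ft_force: [-4.1, -1.7, 1.3]
opening: 0.202
```

```bash
python3 -c "
from h import *
arc(-11.38,-14.0,18,1,pos=(487.6,-291.9),C=(468.8,-338.7))"
```

```text
[[0.26, -0.15, 0.0], [0.5, -0.31, 0.0], [0.71, -0.51, 0.0], [0.89, -0.74, 0.0], [1.04, -0.99, 0.0], [1.15, -1.26, 0.0], [1.22, -1.54, 0.0], [1.25, -1.83, 0.0], [1.23, -2.12, 0.0], [1.18, -2.4, 0.0], [1.08, -2.68, 0.0], [0.94, -2.93, 0.0], [0.77, -3.17, 0.0], [0.57, -3.38, 0.0], [0.33, -3.55, 0.0], [0.08, -3.69, 0.0], [-0.19, -3.79, 0.0], [-0.48, -3.85, 0.0], [-0.48, -3.85, 0.0]]
```

Request:
apply_moves --pt "0.26 -0.15 0" --pt "0.5 -0.31 0" --pt "0.71 -0.51 0" --pt "0.89 -0.74 0" --pt "1.04 -0.99 0" --pt "1.15 -1.26 0" --pt "1.22 -1.54 0" --pt "1.25 -1.83 0" --pt "1.23 -2.12 0" --pt "1.18 -2.4 0" --pt "1.08 -2.68 0" --pt "0.94 -2.93 0" --pt "0.77 -3.17 0" --pt "0.57 -3.38 0" --pt "0.33 -3.55 0" --pt "0.08 -3.69 0" --pt "-0.19 -3.79 0" --pt "-0.48 -3.85 0" --pt "-0.48 -3.85 0" --yaw '[0,0,0,0,0,0,0,0,0,0,0,0,0,0,0,0,0,0,0]' --jaw '[1,1,1,1,1,1,1,1,1,1,1,1,1,1,1,1,1,1,1]'

```text
t: 27.68
eef_pos: [475.1, -388.6, 114.2]
tcp_rot: [0.077, 1.565, -0.789]
ft_force: [2.6, -1.4, 2.5]
opening: 0.201
```

```bash
python3 -c "
from h import *
arc(-14.01,-16.6,18,1,pos=(475.1,-388.6),C=(468.8,-338.7))"
```

```text
[[-0.29, -0.0, 0.0], [-0.57, 0.02, 0.0], [-0.85, 0.09, 0.0], [-1.12, 0.19, 0.0], [-1.37, 0.34, 0.0], [-1.59, 0.51, 0.0], [-1.79, 0.72, 0.0], [-1.96, 0.96, 0.0], [-2.09, 1.21, 0.0], [-2.19, 1.48, 0.0], [-2.24, 1.77, 0.0], [-2.25, 2.05, 0.0], [-2.22, 2.34, 0.0], [-2.15, 2.62, 0.0], [-2.04, 2.88, 0.0], [-1.9, 3.13, 0.0], [-1.72, 3.36, 0.0], [-1.51, 3.55, 0.0], [-1.51, 3.55, 0.0]]
```

Request:
apply_moves --pt "-0.29 0 0" --pt "-0.57 0.02 0" --pt "-0.85 0.09 0" --pt "-1.12 0.19 0" --pt "-1.37 0.34 0" --pt "-1.59 0.51 0" --pt "-1.79 0.72 0" --pt "-1.96 0.96 0" --pt "-2.09 1.21 0" --pt "-2.19 1.48 0" --pt "-2.24 1.77 0" --pt "-2.25 2.05 0" --pt "-2.22 2.34 0" --pt "-2.15 2.62 0" --pt "-2.04 2.88 0" --pt "-1.9 3.13 0" --pt "-1.72 3.36 0" --pt "-1.51 3.55 0" --pt "-1.51 3.55 0" --yaw '[0,0,0,0,0,0,0,0,0,0,0,0,0,0,0,0,0,0,0]' --jaw '[1,1,1,1,1,1,1,1,1,1,1,1,1,1,1,1,1,1,1]'

```text
t: 30.05
eef_pos: [437.6, -299.3, 114.1]
tcp_rot: [0.098, 1.566, -0.768]
ft_force: [-2.6, -2.6, 0.8]
opening: 0.196
```

```bash
python3 -c "
from h import *
arc(-16.61,-17.85,10,2,pos=(437.6,-299.3),C=(468.8,-338.7))
from scipy.optimize import least_squares
P=np.array([[498.5,-298.2],[495.4,-296.3],[495.5,-380.9],[423.5,-316.5],[518.9,-335.1],[427.6,-367.6],[487.6,-291.9],[475.1,-388.6],[437.6,-299.3],[509.8,-310.1]])
f=least_squares(lambda c:np.hypot(*(P-c[:2]).T)-c[2],[467.8,-339.7,50]);print(f.x,f.fun.round(2))
"
```

```text
[[0.21, 0.13, 0.0], [0.43, 0.25, 0.0], [0.66, 0.34, 0.0], [0.9, 0.39, 0.0], [1.15, 0.42, 0.0], [1.4, 0.42, 0.0], [1.64, 0.38, 0.0], [1.88, 0.32, 0.0], [2.11, 0.23, 0.0], [2.33, 0.11, 0.0], [2.33, 0.11, 0.0], [2.33, 0.11, 0.0]]
[ 468.64679402 -338.65219759   50.23478827] [ 0.04 -0.14 -0.18  0.05  0.14 -0.01  0.21  0.13 -0.11 -0.15]
```

Request:
apply_moves --pt "0.21 0.13 0" --pt "0.43 0.25 0" --pt "0.66 0.34 0" --pt "0.9 0.39 0" --pt "1.15 0.42 0" --pt "1.4 0.42 0" --pt "1.64 0.38 0" --pt "1.88 0.32 0" --pt "2.11 0.23 0" --pt "2.33 0.11 0" --pt "2.33 0.11 0" --pt "2.33 0.11 0" --yaw '[0,0,0,0,0,0,0,0,0,0,0,0]' --jaw '[1,1,1,1,1,1,1,1,1,1,1,1]'

```text
t: 31.55
eef_pos: [496.0, -296.6, 114.1]
tcp_rot: [0.136, 1.565, -0.729]
ft_force: [-2.4, 0.5, 2.3]
opening: 0.201
```

Request:
apply_moves --pt "0.04 -0.03 0" --pt "0.09 -0.06 0" --pt "0.13 -0.09 0" --pt "0.16 -0.11 0" --pt "0.16 -0.11 0" --pt "0.16 -0.11 0" --yaw '[0,0,0,0,0,0]' --jaw '[1,1,1,1,1,1]'

```text
t: 32.3
eef_pos: [500.0, -299.4, 114.1]
tcp_rot: [0.129, 1.565, -0.736]
ft_force: [-4.3, 2.7, 2.5]
opening: 0.199
```

Run:
```python
from cell import env
from h import *
st=env.state(); p=st['eef_pos'];C=np.array([468.65,-338.65])
a=np.arctan2(*(p[:2]-C)[::-1]); t=np.array([np.sin(a),-np.cos(a)]);F=-st['ft_force'][:2]@t
print(p,st['ft_force'],st['moment'],'a',a,'Fcw',F,'hub',a+.008*F, np.hypot(*(p[:2]-C)))
```

```text
[ 499.95081184 -299.38178495  114.06614021] [-4.30904103  2.65907907  2.5295273 ] [0.17368618 0.7796384  0.05424433] a 0.8978243488160759 Fcw 5.026990103293702 hub 0.9380402696424255 50.216865041574586
```

Request:
apply_moves --pt "0.01 -0.01 0" --pt "0.01 -0.01 0" --pt "0.01 -0.01 0" --yaw '[0,0,0]' --jaw '[1,1,1]'

```text
t: 32.67
eef_pos: [500.2, -299.6, 114.1]
tcp_rot: [0.135, 1.565, -0.73]
ft_force: [-4.9, 0.9, 2.5]
opening: 0.197
```

```bash
cat > q.py <<'E'
from cell import env
from h import *
st=env.state(); p=st['eef_pos'];C=np.array([468.65,-338.65])
a=np.arctan2(*(p[:2]-C)[::-1]); t=np.array([np.sin(a),-np.cos(a)]);F=-st['ft_force'][:2]@t
print(p,st['ft_force'],'a',a,'Fcw',F,'hub',a+.008*F)
E
python3 q.py
```

```text
[ 500.20465212 -299.62692476  114.06956923] [-4.87157028  0.93574287  2.49676454] a 0.8908242405835952 Fcw 4.376453931469958 hub 0.9258358720353549
```

Request:
apply_moves --pt "-0.03 0.02 0" --pt "-0.05 0.04 0" --pt "-0.05 0.04 0" --pt "-0.05 0.04 0" --pt "-0.05 0.04 0" --pt "-0.05 0.04 0" --pt "-0.05 0.04 0" --pt "-0.05 0.04 0" --yaw '[0,0,0,0,0,0,0,0]' --jaw '[1,1,1,0.2,0,-0.2,-0.2,-0.2]'

```text
t: 33.67
eef_pos: [499.0, -298.6, 114.1]
tcp_rot: [0.133, 1.565, -0.732]
ft_force: [0.7, 0.8, 0.3]
opening: 0.592
```

```bash
python3 q.py
```

```text
[ 499.00309646 -298.64740902  114.07372606] [0.66708449 0.78962077 0.26533196] a 0.9217007616250246 Fcw -0.054121038219711926 hub 0.9212677933192669
```

Request:
apply_moves --pt "0 0 1" --pt "0 0 2" --pt "0 0 3" --pt "0 0 3.2" --pt "-0.8 1.8 3.2" --pt "-1.6 3.6 3.2" --pt "-2.4 5.4 3.2" --pt "-3.1 7.4 3.2" --pt "-3.1 9.4 3.2" --pt "-3.1 11.4 3.2" --pt "-3.1 13 3.2" --pt "-3.1 13 3.2" --yaw '[0,0,0,0,0,0,0,0,0,0,0,0]' --jaw '[-0.2,-0.2,-0.2,-0.2,-0.2,-0.2,-0.2,-0.2,-0.2,-0.2,-0.2,-0.2]'

```text
t: 35.17
eef_pos: [420.9, 28.3, 193.5]
tcp_rot: [0.054, 1.566, -0.808]
ft_force: [0.2, -0.9, 0.0]
opening: 0.599
```

Run:
```python
from cell import env
from h import *
t=cam(env,"top"); crop(t,235,230,145,85,5,"t3.png"); s=cam(env,"side");crop(s,180,120,250,190,3,"s3.png"); print(env.state()['eef_pos'])
```

```text
[421.28939621  26.40198773 193.55326071]
```

View pics/t3.png

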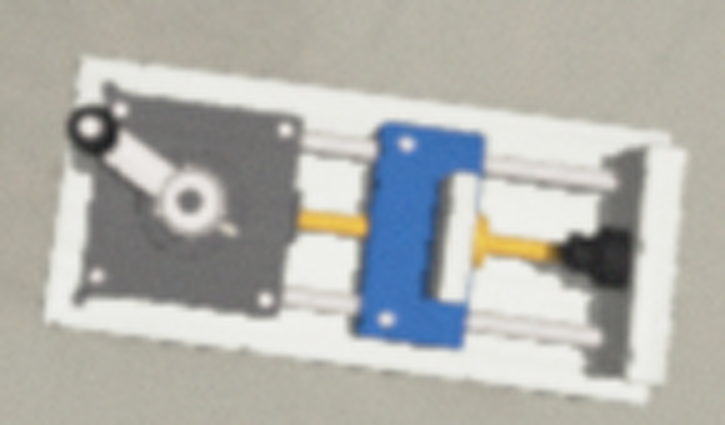

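View pics/s3.png

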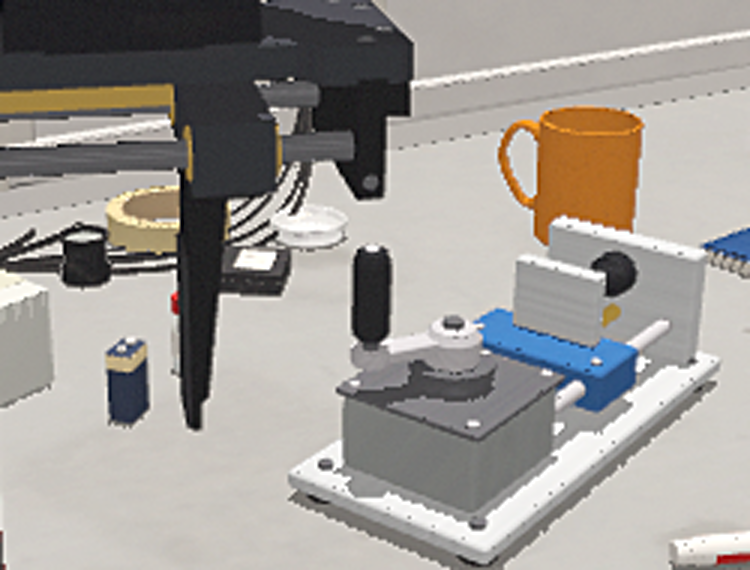

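Run:
```python
from cell import env
from h import *
t=cam(env,"top")
T=lambda x,y:(t,235+(x+.5)/5-.5,230+(y+.5)/5-.5)
g=atz(*T(92,127),154)[:2];b=atz(*T(190,202),104)[:2];i=atz(*T(231,231),77)[:2]
print(g,b,np.arctan2(*(g-b)[::-1]),np.hypot(*(g-b)), np.arctan2(*(b-i)[::-1]))
crop(t,0,0,560,420,1,"t4.png")
print(env.state()['qvel'].round(4))
```

```text
[ 497.01638962 -300.18466618] [ 467.84800409 -339.70169365] 0.9349406094111024 49.1160887536527 0.975287683339088
[-0.0174 -0.0019 -0.0033 -0.0001  0.0023  0.0029]
```

View pics/t4.png

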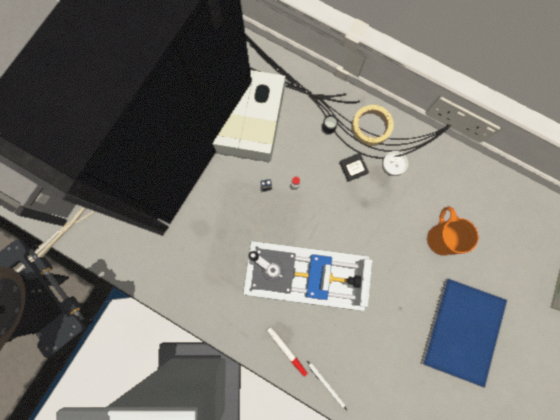

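```bash
python3 -c "
from cell import env
print(env.job_done())"
```

```text
the job is handed in; nothing more can be done
None
```

I wound the crank back to its stop, then cranked three full turns clockwise, eased off the spring load, let go and moved the arm clear. The job was handed in at about 35 s.

- **Stop:** I went counter-clockwise in small steps. The force along the circle rose from about 4 N (plain friction) to about 10 N, well under the 22 N limit. Taking out the spring's give, the hub sat at about 0.926 rad in world angle on the stop.
- **Three turns:** I tracked these from the measured tool positions. With the crank still held, the spring-corrected hub angle came back to 0.926 rad. It read 0.921 rad once the spring was eased and the jaws opened.
- **Camera check after release:** the grip was at about 0.935 rad, which agrees to about 0.01 rad. The white index line gave a rougher 0.975 rad. I trusted that reading less because the line is only a few pixels long and its height is assumed.
- **Bystanders:** the battery and the vial are in the same pixel positions in the top view as at the start, and the other things on the bench look unmoved.
- **Limits of the checks:** the arm hid the crank from the top camera at the stop, so the stop angle comes from force and tool position only. I put the uncertainty in that angle at roughly 0.015 rad. Also, one move call was refused because its lists differed in length; it moved nothing and I sent it again corrected.

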